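# Clear the hot plate and slide the wax pot across

### The job

A transformer has been taken apart on the free ring of the hot plate: with the bench brush, sweep its three hot pieces (two ferrite E-cores and the bobbin) off the front edge into the catch tray, touching them with nothing but the brush. Then slide the lidded wax pot sideways along the plate, never lifting or tipping it, until its base stands wholly inside the ring you have just cleared. Leave the brush standing on its bristles on the bench, and do not disturb the other things lying about.

Things in the scene. Friction and masses are not known exactly. Their poses are not given: they have to be found in the camera images.
- station: fixed twin-zone hot plate. Origin on the bench under the plate's centre; x away from the robot, y to the robot's left, z up; turned only a little. Level rimless aluminium plate 220 (x) by 370 (y) mm, top 60 mm above the bench, two 144 mm rings marked on it at x = 0, y = +95 and -95 mm. Catch tray along its front (-x) edge. Control pod on its right end, y = -185 to -263 mm, knobs up to 71 mm high
- tray_mid (a point): middle of the floor of the open steel catch tray, fixed along the hot plate's whole front edge: inside, in the hot plate's frame, x = -110 to -202 mm and y = -181 to +181 mm; floor 12 mm, rim 46 mm above the bench (rolled front rim 49 mm). What is pushed over the plate's front edge drops into it
- ring_free: the marked ring, 144 mm across, that the pieces lie on and the pot must go to: origin at its centre on the plate's top (60 mm above the bench). Either the left or the right ring. Only a mark, under 1 mm high, no obstacle; its axes mean nothing
- ring_start: the other marked ring, 144 mm across, on which the pot stands at first (roughly centred); origin at its centre on the plate's top. A mark only
- pot: steel saucepan with fixed lid, 0.6 to 0.85 kg, loose on the plate. Origin at the centre of its underside. Base 110 mm across, wall 116, lid rim 122 mm across and 71 mm up, lid knob up to 102 mm above the base. Straight level black handle along its -x axis, roughly towards the robot, 83 to 208 mm from the pot's axis, 20 mm wide, 14 mm thick, centre line 55 mm above the base (115 above the bench)
- brush: wooden block brush with a raised bridge handle, on its stiff rigid bristles on the bench left of the hot plate, 0.2 kg. Origin under its middle, at the bristle ends; z up; the same either way round. Bristles 140 mm long (x), 36 thick (y), 38 tall; wooden back 148 x 44 mm, top 55 mm up. Handle: level rail along x over the middle, 116 mm long, 22 mm wide, 84 to 104 mm up, on two posts at x = +-45 mm
- core_a_mid (a point): middle of a dark grey ferrite E-core half, 50 x 25 mm, 20 mm tall as it lies, 80 g, loose on the free ring (any turn)
- core_b_mid (a point): middle of the second, identical E-core half, loose on the free ring
- bobbin_mid (a point): middle of the stripped black plastic bobbin, two square flanges 36 x 36 mm at the ends, 40 mm long, 36 mm tall as it lies, 30 g, loose on the free ring
- core_a: the same E-core half as core_a_mid; origin at the middle of its underside
- core_b: the same as core_b_mid; origin at the middle of its underside
- bobbin: the same bobbin as bobbin_mid; origin at the middle of its underside
- reel: bystander: reel of copper wire standing on end, 76 mm across, 68 mm tall, on the bench to the left of the brush; origin at the centre of its underside
- tin: bystander: closed round tin, 84 mm across, 105 mm tall, on the bench to the right of the hot plate; origin at the centre of its underside
- multimeter: bystander: hand multimeter lying flat, 150 x 78 x 34 mm, on the bench to the right, nearer the robot; origin at the centre of its underside
- transformer: bystander: finished transformer, 64 x 46 x 54 mm, on the bench behind the hot plate; origin at the centre of its underside
- jar: bystander: glass jar with a steel lid, 60 mm across, 85 mm tall, on the bench behind the hot plate; origin at the centre of its underside
- screwdriver: bystander: screwdriver 190 mm long lying on the bench behind the right part of the hot plate
Not all that is in view belongs to the job. Of the things shaped like the bobbin, the black one is meant.

How it is judged:
By the outcome, as a careful person would: the job done as asked, in the order asked, and still so for the second after the job is handed in, with the robot touching nothing.
It also fails if it takes over 72 s, if anything falls off the work surface, if the arm or the gripper's body presses on something with over 40 N, if the wrist force passes 120 N, or if a joint passes its speed limit or range.

### The arm

A 7-joint arm with a two-finger parallel gripper is mounted at the origin on the work surface. World frame = base frame: x ahead of the robot, y to its left, z up, the work surface at z = 0. Lengths are in mm, angles in rad, forces in N, time in s.
With the tool pointing down it reaches from about 350 to 900 mm from the base axis. Payload 19.9 kg.
Tool frame: the origin (TCP) lies at the very end of the fingers, on their centre line; the grasp point (between the pads) lies 19 mm behind it; z points along the fingers, y is the line along which they close (so a half turn about z gives the same grasp; the last joint's range is limited). The gripper opens to 85 mm and grips with 20 to 120 N. Pads are 22 mm wide; open, the fingers measure 114 mm over their backs; the gripper's body (76 mm by 85 mm) begins 54 mm behind the grasp point. The pads swing forward as they close: fully open they stand 13 mm farther back than shut.
Start: joints at [1.198, 0.417, -0.01, 1.614, 0.005, 1.111, -0.053], TCP at [202.994, -591.096, 231.26] pointing down, gripper open.
Joint ranges: [-2.81, 2.81], [-0.39, 2.02], [-1.27, 1.25], [0.06, 2.57], [-1.19, 4.33], [0.19, 2], [-2.82, 2.82]. Speed limits (rad/s): [1.89, 1.89, 2.39, 2.39, 3.01, 3.01, 3.01].

### API

Orientations are given as a unit quaternion [x, y, z, w].
In Python, from plant import readout, viewer, order gives the robot as it stands.
- The arm moves only by the tool apply_moves, never from a script. Its arguments are lists of equal length, an entry for each row: "claw": the opening, from -1 (shut) to 1 (fully open); "linear": the shift along the world's x, y, z in mm, a list of three; "turn": the turn about the world's z in rad. In form: {"claw": [claw, ...], "linear": [[dx, dy, dz], ...], "turn": [turn, ...]}. A call has 1 to 5 rows; each row shifts and turns the commanded pose from where the row before left it; what a row does not reach is not made up. A row lasts 1/12 s, in which the tool goes at most 41.7 mm and 7.16 degrees, less where a joint would pass 70% of its speed; a pose out of reach is approached as far as the arm can. A call with a gripper value outside its range is refused whole. The fingers move at their own pace and stop on an object; the grip force is fixed at half the most. Time passes only in rows, so rows that do not move let the fingers close. It gives the time, the measured TCP pose, the force, the opening and the grip force at its end, in the units of the state.
- readout.read_state(): the state, without advancing time (a new reading comes with each control period).
- viewer.camera(name): name is "scene" or "top" or "wrist"; returns a dict with "color" (400x640x3 uint8, red, green, blue), "z_map" (400x640 float32, mm along the optical axis (not along the pixel's ray), 0 where there is no reading), "intrinsics" (3x3 intrinsics, pixels), "pose" (4x4, takes a point from camera to world coordinates); the wrist camera has in their place "tool_from_camera" (4x4, takes a point from camera to tool coordinates, whose origin is the TCP and whose axes are the flange's). Camera axes: x right, y down, z forward; pixel columns grow to the right and rows downward; lengths in mm; the calibration is good to about 2 mm. A picture is of the moment at which its call begins: read the wrist's pose just before it.
- order.hand_in(): hands the job in; it is judged then, once.
The state is a dict: "time": time; "joint_pos": joint angles; "joint_vel": joint speeds; "joint_efforts": joint torques, N m; "position": TCP position; "tcp_rot": TCP orientation; "ft_force": force on the tool from outside, world axes, zero at the start; "torque": the same for the moment, N m; "gripper_width": opening from 0.0 (shut) to 1.0 (fully open); "gripper_force": force on a finger pad.
Only numpy, scipy, OpenCV 4.12 (cv2) and the standard library are available. Lean on these libraries where they do the work, as an engineer would, in place of code of your own. Each camera call takes 0.05 s, during which the arm holds its last target. There are 200 camera calls.

## Working session

There is one attempt and no reset: what is moved stays moved. The work goes in short steps, Python scripts to look and compute and a tool call to move; the robot and the scene stay as the last step left them, time stands still between calls to the robot, and variables do not carry over. Pictures are saved under pics/ and viewed, at most 12 in all, crops included, and the job is handed in when it is done.

Besides the shell and the picture viewer there is one more tool, called after "Request:" by a JSON object that holds its "fn" and its "kwargs", one argument or row to a line. apply_moves: Moves the arm, as the interface text tells. Its arguments: {"type":"object","properties":{"claw":{"type":"array","items":{"type":"number"}},"linear":{"type":"array","items":{"type":"array","items":{"type":"number"}}},"turn":{"type":"array","items":{"type":"number"}}},"required":["claw","linear","turn"]}

```bash
mkdir -p pics
cat > h.py <<'E'
import numpy as np, cv2
from plant import readout, viewer, order
def save(name,fn):
    c=viewer.camera(name); cv2.imwrite('pics/'+fn+'.png',c['color'][:,:,::-1]); np.savez('pics/'+fn+'.npz',**{k:v for k,v in c.items()}); return c
def cloud(c):
    z=c['z_map']; K=c['intrinsics']; T=c['pose']
    v,u=np.mgrid[:z.shape[0],:z.shape[1]]
    p=np.stack([(u-K[0,2])/K[0,0]*z,(v-K[1,2])/K[1,1]*z,z,np.ones_like(z)],-1)@T.T
    p[z==0]=np.nan
    return p[...,:3]
def ray(c,u,v,h):
    K=c['intrinsics'];T=c['pose']; d=T[:3,:3]@np.array([(u-K[0,2])/K[0,0],(v-K[1,2])/K[1,1],1]); o=T[:3,3]
    return o+d*(h-o[2])/d[2]
E
python3 - <<'E'
from h import *
print(readout.read_state())
for n in('scene','top'):
    c=save(n,n+'0'); print(n,c['intrinsics'],c['pose'].round(3))
E
```

```text
{'time': 0.0, 'joint_pos': array([ 1.19845974,  0.4179381 , -0.01033071,  1.61418358,  0.00468593,
        1.11070656, -0.05299538]), 'joint_vel': array([ 0.00052304, -0.00016648, -0.00076604,  0.00119058,  0.00154497,
       -0.00130126, -0.00029652]), 'joint_efforts': array([-7.13760323e-05, -8.64444208e+01,  6.79290779e-01, -4.34889472e+01,
        1.91108213e-02,  7.37780618e-03,  4.06509548e-05]), 'position': array([ 202.91528424, -590.76891085,  230.67857805]), 'tcp_rot': array([ 9.86346749e-01,  1.64680670e-01, -1.32815149e-04, -5.90971934e-04]), 'ft_force': array([ 1.19219624, -0.78405916, -0.15378866]), 'torque': array([-0.03369695,  0.05113166,  0.02238464]), 'gripper_force': 0.0, 'gripper_width': 0.9963673892606458}
scene [[444.96289547   0.         319.13983264]
 [  0.         444.96289547 205.25439425]
 [  0.           0.           1.        ]] [[ 8.510000e-01  3.100000e-01 -4.240000e-01  1.012362e+03]
 [ 5.250000e-01 -5.150000e-01  6.770000e-01 -8.087540e+02]
 [-9.000000e-03 -7.990000e-01 -6.010000e-01  7.722170e+02]
 [ 0.000000e+00  0.000000e+00  0.000000e+00  1.000000e+00]]
top [[387.13699193   0.         314.57731767]
 [  0.         387.13699193 200.92414165]
 [  0.           0.           1.        ]] [[ 4.900000e-02 -9.720000e-01  2.300000e-01  2.482950e+02]
 [-9.990000e-01 -4.900000e-02  5.000000e-03  6.538000e+00]
 [ 6.000000e-03 -2.300000e-01 -9.730000e-01  1.254869e+03]
 [ 0.000000e+00  0.000000e+00  0.000000e+00  1.000000e+00]]
```

View pics/scene0.png

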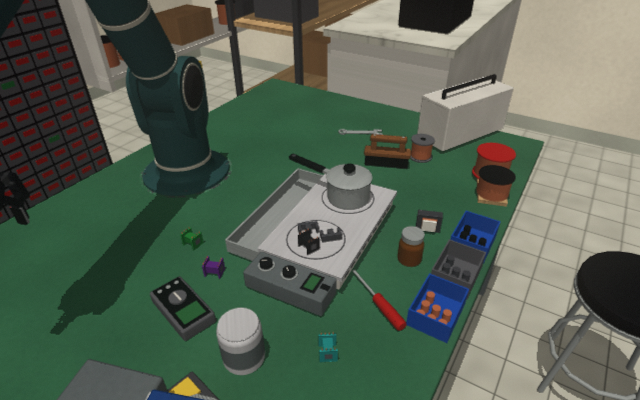

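View pics/top0.png

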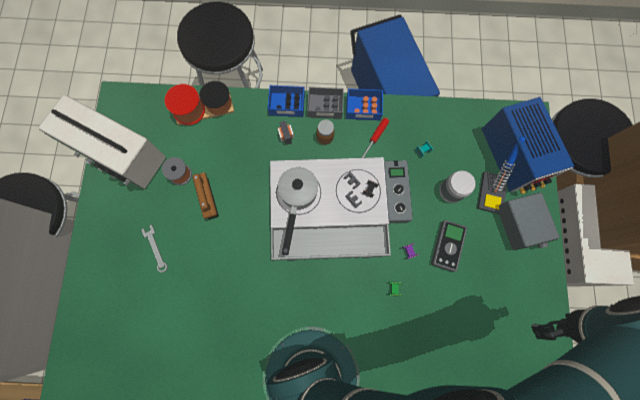

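The top view shows the free ring on the right with a black bobbin at about (370,187) and two dark cores at (353,180) and (355,200). The pot is at (297,187) on the left ring with its handle running to (288,250). The brush is at (205,195) and the reel at (176,170).

Bobbin-shaped things are black (370,187), purple (409,251), green (394,289) and teal (424,149). I take the black one, because it is the only black one and lies on the ring. The crop below should confirm it.

```bash
cat > m.py <<'E'
from h import *
def rect(m,P,zr):
    q=P[m&(P[...,2]>zr[0])&(P[...,2]<zr[1])]; return q,cv2.minAreaRect(q[:,:2].astype(np.float32))
for n in('top','scene'):
    c=dict(np.load(f'pics/{n}0.npz')); P=cloud(c); z=P[...,2]; im=c['color'].astype(int)
    reg=(P[...,0]>400)&(P[...,0]<800)&(P[...,1]>-300)&(P[...,1]<250)
    # plate: brightish pixels near z 60
    m=((reg&(np.abs(z-60)<6)&(im.min(2)>90))*255).astype(np.uint8)
    k,l,s,_=cv2.connectedComponentsWithStats(m); i=1+s[1:,4].argmax(); q=P[l==i]
    print(n,'plate',cv2.minAreaRect(q[:,:2].astype(np.float32)),np.median(q[:,2]),len(q))
    # brush rail
    reg=(P[...,0]>450)&(P[...,0]<760)&(P[...,1]>230)&(P[...,1]<560)&(z>20)
    m=(reg*255).astype(np.uint8); k,l,s,_=cv2.connectedComponentsWithStats(m)
    for i in range(1,k):
        if s[i,4]>30:
            q=P[l==i]; t=q[:,2].max(); print(n,'obj',s[i],'top',np.percentile(q[:,2],95),cv2.minAreaRect(q[:,:2].astype(np.float32)))
            g=q[q[:,2]>90]; 
            if len(g)>8: print('  >90',cv2.minAreaRect(g[:,:2].astype(np.float32)),np.median(g[:,2]),len(g))
    # handle: dark pixels at z 105-130, pot knob
    reg=(P[...,0]>380)&(P[...,0]<600)&(P[...,1]>-50)&(P[...,1]<200)&(z>100)&(z<130)&(im.max(2)<80)
    q=P[reg]; print(n,'handle',cv2.minAreaRect(q[:,:2].astype(np.float32)),np.median(q[:,2]),len(q))
    reg=(P[...,0]>500)&(P[...,0]<760)&(P[...,1]>-50)&(P[...,1]<200)&(z>122)&(z<150)
    q=P[reg]; print(n,'lid',cv2.minEnclosingCircle(q[:,:2].astype(np.float32)),np.median(q[:,2]),len(q))
c=dict(np.load('pics/top0.npz'));cv2.imwrite('pics/crop0.png',cv2.resize(c['color'][140:270,260:420,::-1],None,fx=5,fy=5,interpolation=cv2.INTER_CUBIC)[:600,:800])
E
python3 m.py
```

```text
top plate ((568.07421875, -66.1331787109375), (221.75173950195312, 446.8921813964844), 4.900567054748535) 61.31503530256737 6641
top obj [130 133  35  45 899] top 172.74654911450926 ((637.6571655273438, 540.6856689453125), (38.57080078125, 98.89651489257812), 89.99500274658203)
  >90 ((637.6572265625, 541.5057373046875), (36.930702209472656, 98.89651489257812), 89.99500274658203) 151.76089948010963 603
top obj [162 157  27  26 516] top 73.30344524261733 ((613.9822387695312, 470.25421142578125), (73.75128936767578, 76.0493392944336), 5.646830081939697)
top obj [192 172  25  46 654] top 107.29753957236197 ((535.8135986328125, 368.0503234863281), (149.08648681640625, 45.656795501708984), 20.867647171020508)
  >90 ((535.8576049804688, 367.84368896484375), (116.05249786376953, 22.98674201965332), 20.72126579284668) 104.29545469898767 276
top handle ((442.29443359375, 79.34303283691406), (25.432830810546875, 127.54988861083984), 77.62532806396484) 123.52629535719484 206
top lid ((558.7477416992188, 66.1585464477539), 61.024261474609375) 139.10854163929582 1126
scene plate ((564.26116943359
[... 211 characters left out ...]
.2198028564453, 112.10608673095703), 87.04147338867188)
  >90 ((640.25830078125, 537.5676879882812), (44.71042251586914, 110.91148376464844), 89.95587921142578) 134.61695447544435 742
scene obj [364 134  47  30 980] top 101.6992303983855 ((538.073486328125, 362.71392822265625), (147.2615203857422, 48.78361892700195), 21.052186965942383)
  >90 ((537.8687744140625, 364.6643371582031), (115.44862365722656, 28.97567367553711), 19.950376510620117) 99.33272669663643 213
scene handle ((483.37811279296875, 56.17131042480469), (42.56629180908203, 216.14285278320312), 66.85176086425781) 118.83171346985847 238
scene lid ((557.7742919921875, 66.72232818603516), 63.350242614746094) 135.36599943088243 890
```

View pics/crop0.png

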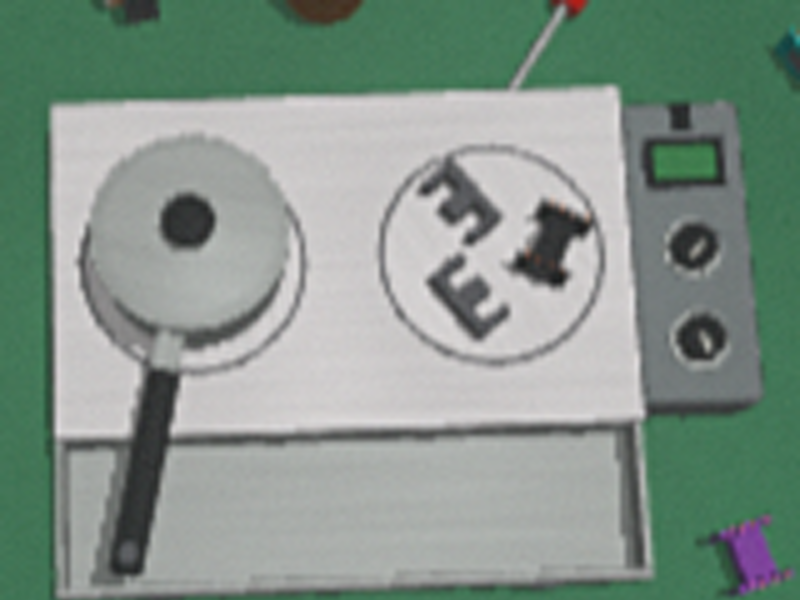

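The crop confirms the black bobbin at crop (550,243), with the cores at (460,200) and (468,298). All three lie inside the right-hand ring, which is centred at crop (491,254). The pot is on the left with its handle towards the robot.

```bash
cat > m2.py <<'E'
from h import *
for n in('top','scene'):
    c=dict(np.load(f'pics/{n}0.npz')); P=cloud(c); im=c['color']
    if n=='top':
        pts={'BL':(270.4,160.8),'BR':(383.4,157.4),'FR':(388.6,224),'FL':(271,228),'ring':(358.2,190.8)}
        for k,(u,v) in pts.items(): print(k,ray(c,u,v,60)[:2].round(1))
    # plate mask by colour in rectified top-down map of plane z=60 (1px=1mm): x 420..720,y -320..180
    K=c['intrinsics'];T=np.linalg.inv(c['pose'])
    X,Y=np.meshgrid(np.arange(420,720),np.arange(-320,200),indexing='ij')
    p=np.stack([X,Y,60+0*X,1+0*X],-1)@T.T; u=p[...,0]/p[...,2]*K[0,0]+K[0,2]; v=p[...,1]/p[...,2]*K[1,1]+K[1,2]
    r=cv2.remap(im,u.astype(np.float32),v.astype(np.float32),cv2.INTER_LINEAR)
    cv2.imwrite(f'pics/r_{n}.png',cv2.flip(r[:,:,::-1],-1))
    # dark pieces
    reg=(P[...,0]>480)&(P[...,0]<680)&(P[...,1]>-220)&(P[...,1]<-25)&(P[...,2]>66)&(P[...,2]<110)&(im.max(2)<110)
    m=cv2.morphologyEx((reg*255).astype(np.uint8),cv2.MORPH_CLOSE,np.ones((2,2)))
    k,l,s,_=cv2.connectedComponentsWithStats(m)
    for i in range(1,k):
        if s[i,4]>8: q=P[(l==i)&reg]; print(n,'piece',s[i],cv2.minAreaRect(q[:,:2].astype(np.float32)),np.percentile(q[:,2],90).round(1))
a=cv2.imread('pics/r_top.png');b=cv2.imread('pics/r_scene.png');cv2.imwrite('pics/r.png',np.vstack([a,b]))
E
python3 m2.py
```

```text
BL [656.6 162.8]
BR [ 687.  -204.1]
FR [ 467.5 -222.1]
FL [436.7 144.4]
ring [ 570.2 -124.5]
top piece [345 173  16  17  84] ((598.550537109375, -102.08111572265625), (43.70930862426758, 21.601131439208984), 42.392513275146484) 83.0
top piece [364 181  16  17 121] ((572.9653930664062, -160.70928955078125), (28.831554412841797, 37.79497146606445), 67.90015411376953) 95.1
top piece [347 192  16  17  81] ((537.66845703125, -109.22920989990234), (43.52668380737305, 21.619115829467773), 41.71654510498047) 83.4
scene piece [299 222  45  32 655] ((569.3356323242188, -119.49207305908203), (104.34780883789062, 90.11795043945312), 65.7905044555664) 89.7
```

View pics/r.png

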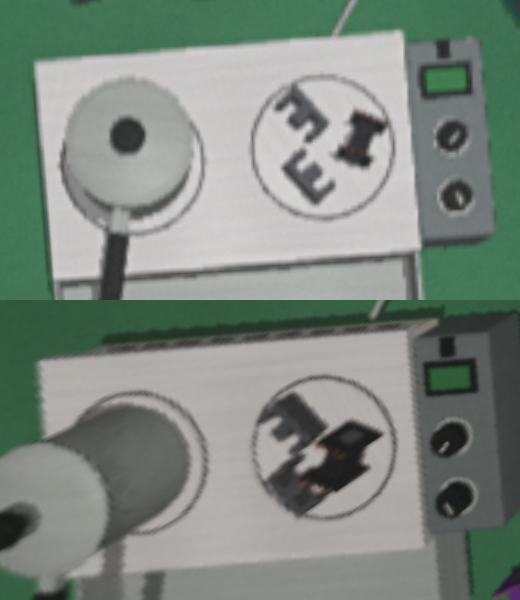

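Free ring centre is (572,-124.5) and the plate is yawed about 4.6°. The ring spacing comes out at 190 mm, as it should. The brush is at (536.5,366.5) with its rail at +20.7°. The rail top reads 104/99 mm across the two views, against 104 in the text. Now moving to the brush.

Request:
{"fn": "apply_moves", "kwargs": {
  "claw": [1,1,1,1,1],
  "linear": [
    [11,32,0],
    [11,32,0],
    [11,32,0],
    [11,32,0],
    [11,32,0]
  ],
  "turn": [0.006,0.006,0.006,0.006,0.006]
}}

```text
time: 0.52
position: [258.1, -429.4, 231.0]
tcp_rot: [0.984, 0.18, -0.0, -0.0]
ft_force: [0.4, -0.1, -0.6]
gripper_width: 1.002
gripper_force: 0.0
```

Request:
{"fn": "apply_moves", "kwargs": {
  "claw": [1,1,1,1,1],
  "linear": [
    [11,32,0],
    [11,32,0],
    [11,32,0],
    [11,32,0],
    [11,32,0]
  ],
  "turn": [0,0,0,0,0]
}}

```text
time: 0.93
position: [313.0, -269.4, 231.2]
tcp_rot: [0.984, 0.179, -0.0, -0.0]
ft_force: [0.1, -0.3, 0.4]
gripper_width: 0.997
gripper_force: 0.0
```

Request:
{"fn": "apply_moves", "kwargs": {
  "claw": [1,1,1,1,1],
  "linear": [
    [11,32,0],
    [11,32,0],
    [11,32,0],
    [11,32,0],
    [11,32,0]
  ],
  "turn": [0,0,0,0,0]
}}

```text
time: 1.35
position: [368.0, -109.5, 231.3]
tcp_rot: [0.984, 0.179, -0.0, 0.0]
ft_force: [1.3, -0.9, 0.4]
gripper_width: 1.002
gripper_force: 0.0
```

Request:
{"fn": "apply_moves", "kwargs": {
  "claw": [1,1,1,1,1],
  "linear": [
    [11,32,0],
    [11,32,0],
    [11,32,0],
    [11,32,0],
    [11,32,0]
  ],
  "turn": [0,0,0,0,0]
}}

```text
time: 1.77
position: [423.1, 50.6, 231.3]
tcp_rot: [0.984, 0.179, 0.0, 0.0]
ft_force: [1.4, -1.1, 0.5]
gripper_width: 0.994
gripper_force: 0.0
```

Request:
{"fn": "apply_moves", "kwargs": {
  "claw": [1,1,1,1,1],
  "linear": [
    [11,32,0],
    [11,32,0],
    [11,32,0],
    [11,32,0],
    [11,32,0]
  ],
  "turn": [0,0,0,0,0]
}}

```text
time: 2.18
position: [478.2, 210.4, 231.0]
tcp_rot: [0.984, 0.179, -0.0, 0.0]
ft_force: [1.0, -0.9, -0.3]
gripper_width: 1.0
gripper_force: 0.0
```

Request:
{"fn": "apply_moves", "kwargs": {
  "claw": [1,1,1,1,1],
  "linear": [
    [11,32,0],
    [11,32,0],
    [11,32,0],
    [11,32,0],
    [0,0,0]
  ],
  "turn": [0,0,0,0,0]
}}

```text
time: 2.6
position: [521.5, 342.5, 230.5]
tcp_rot: [0.983, 0.182, -0.001, -0.001]
ft_force: [-0.4, 0.3, 1.3]
gripper_width: 1.004
gripper_force: 0.0
```

```bash
cat >> h.py <<'E'
from scipy.spatial.transform import Rotation as Ro
def wrist(fn):
    s=readout.read_state(); c=viewer.camera('wrist'); T=np.eye(4); T[:3,:3]=Ro.from_quat(s['tcp_rot']).as_matrix(); T[:3,3]=s['position']
    c['pose']=T@c['tool_from_camera']; cv2.imwrite('pics/'+fn+'.png',c['color'][:,:,::-1]); np.savez('pics/'+fn+'.npz',**c); return c
E
python3 - <<'E'
from h import *
c=wrist('w1'); P=cloud(c); z=P[...,2]; d=np.hypot(P[...,0]-536,P[...,1]-366)
for lo,hi in((95,115),(45,65)):
    q=P[(d<90)&(z>lo)&(z<hi)]; print(len(q),cv2.minAreaRect(q[:,:2].astype(np.float32)),np.median(q[:,2]))
# handle too
for n in ('top',):
    c=dict(np.load('pics/top0.npz'))
    for u,v,h in((285.2,254,122),(292.6,215,122),(297.4,184,162)): print(ray(c,u,v,h).round(1))
E
```

```text
3123 ((535.0545043945312, 370.47027587890625), (114.18199157714844, 22.157468795776367), 20.982786178588867) 104.4956426880633
2903 ((534.950927734375, 370.5994567871094), (145.9706268310547, 43.91209411621094), 20.985864639282227) 55.549331707411625
[352.6  90.3 122. ]
[469.1  75.9 122. ]
[554.4  65.2 162. ]
```

View pics/w1.png

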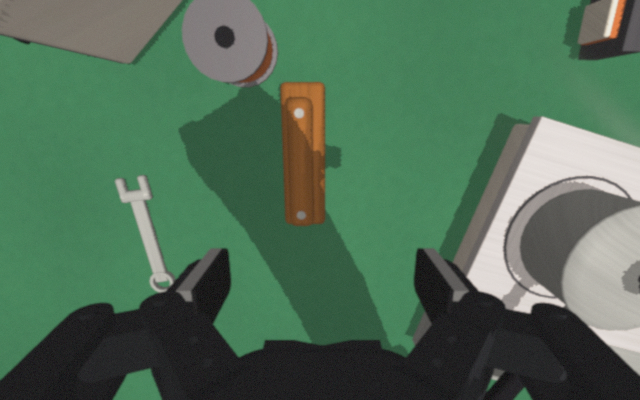

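The wrist view shows the brush at (303,155), with its rail top at 104.5 mm. Reel at (230,40) and spanner at (145,230) are both clear of the fingers. Three views agree to within about 3 mm.

Request:
{"fn": "apply_moves", "kwargs": {
  "claw": [1,1,1,1,1],
  "linear": [
    [6,16,0],
    [7,16,-20],
    [0,0,-35],
    [0,0,-35],
    [0,0,0]
  ],
  "turn": [0,0,0,0,0]
}}

```text
time: 3.07
position: [532.8, 365.8, 134.9]
tcp_rot: [0.984, 0.179, -0.004, 0.002]
ft_force: [-1.0, -0.8, -0.8]
gripper_width: 0.999
gripper_force: 0.0
```

Request:
{"fn": "apply_moves", "kwargs": {
  "claw": [1,1,1],
  "linear": [
    [0,0,0],
    [0,0,0],
    [0,0,0]
  ],
  "turn": [0,0,0]
}}

```text
time: 3.32
position: [535.9, 369.3, 143.8]
tcp_rot: [0.984, 0.179, 0.001, -0.001]
ft_force: [0.2, 0.8, 0.7]
gripper_width: 0.998
gripper_force: 0.0
```

Run:
```python
from h import *
c=wrist('w2'); P=cloud(c); z=P[...,2]; d=np.hypot(P[...,0]-536,P[...,1]-366)
print(readout.read_state()['position'],readout.read_state()['joint_pos'])
for lo,hi in((95,115),(45,65)):
    q=P[(d<90)&(z>lo)&(z<hi)]; print(len(q),cv2.minAreaRect(q[:,:2].astype(np.float32)),np.median(q[:,2]))
```

```text
[535.84721997 369.23192406 143.63904363] [-0.19661871  0.63672693 -0.65108513  1.6060266   0.43087795  1.04339725
 -2.18295784]
5758 ((534.8777465820312, 370.25311279296875), (114.84756469726562, 22.073040008544922), 20.97988510131836) 104.43543552769891
4675 ((534.9351806640625, 370.3687744140625), (145.7657012939453, 44.117759704589844), 20.93033790588379) 55.56533812907881
```

Request:
{"fn": "apply_moves", "kwargs": {
  "claw": [1,1,1,1,1],
  "linear": [
    [-1,1,-22],
    [0,0,-22],
    [0,0,-15],
    [0,0,-7],
    [0,0,0]
  ],
  "turn": [0.004,0,0,0,0]
}}

```text
time: 3.78
position: [533.7, 369.6, 74.5]
tcp_rot: [0.983, 0.181, -0.001, 0.0]
ft_force: [0.5, -0.5, 0.4]
gripper_width: 1.002
gripper_force: 0.0
```

Request:
{"fn": "apply_moves", "kwargs": {
  "claw": [0,-0.5,-1,-1,-1],
  "linear": [
    [0,0,0],
    [0,0,0],
    [0,0,0],
    [0,0,0],
    [0,0,0]
  ],
  "turn": [0,0,0,0,0]
}}

```text
time: 4.2
position: [534.2, 370.0, 75.8]
tcp_rot: [0.983, 0.181, 0.0, -0.0]
ft_force: [0.1, -0.2, 0.2]
gripper_width: 0.301
gripper_force: 0.0
```

Request:
{"fn": "apply_moves", "kwargs": {
  "claw": [-1,-1,-1,-1,-1],
  "linear": [
    [0,0,0],
    [0,0,0],
    [0,0,0],
    [0,0,0],
    [0,0,0]
  ],
  "turn": [0,0,0,0,0]
}}

```text
time: 4.62
position: [534.4, 369.9, 75.8]
tcp_rot: [0.983, 0.181, 0.0, -0.0]
ft_force: [-1.5, -2.5, 6.6]
gripper_width: 0.242
gripper_force: 59.6
```

Request:
{"fn": "apply_moves", "kwargs": {
  "claw": [-1,-1,-1,-1,-1],
  "linear": [
    [0,0,20],
    [0,0,40],
    [0,0,40],
    [0,0,40],
    [0,0,40]
  ],
  "turn": [0,0,0,0,0]
}}

```text
time: 5.03
position: [533.5, 369.7, 257.1]
tcp_rot: [0.983, 0.182, -0.0, -0.0]
ft_force: [0.3, 0.3, -2.0]
gripper_width: 0.245
gripper_force: 59.1
```

Request:
{"fn": "apply_moves", "kwargs": {
  "claw": [-1,-1,-1,-1,-1],
  "linear": [
    [8,-33,10],
    [8,-33,0],
    [8,-33,0],
    [8,-33,0],
    [8,-33,0]
  ],
  "turn": [0.05,0.08,0.09,0.09,0.09]
}}

```text
time: 5.45
position: [574.0, 203.3, 265.3]
tcp_rot: [0.927, 0.375, -0.0, 0.0]
ft_force: [1.0, 0.2, -1.1]
gripper_width: 0.251
gripper_force: 59.2
```

Request:
{"fn": "apply_moves", "kwargs": {
  "claw": [-1,-1,-1,-1,-1],
  "linear": [
    [8,-33,0],
    [8,-33,0],
    [8,-33,0],
    [8,-33,0],
    [8,-33,0]
  ],
  "turn": [0.09,0.09,0.09,0.09,0.09]
}}

```text
time: 5.87
position: [614.0, 38.1, 265.3]
tcp_rot: [0.82, 0.573, -0.0, 0.0]
ft_force: [1.3, -0.1, -1.8]
gripper_width: 0.246
gripper_force: 59.2
```

Request:
{"fn": "apply_moves", "kwargs": {
  "claw": [-1,-1,-1,-1,-1],
  "linear": [
    [8,-33,0],
    [8,-33,0],
    [8,-33,0],
    [8,-33,0],
    [8,-25,0]
  ],
  "turn": [0.09,0.09,0.09,0.09,0.075]
}}

```text
time: 6.28
position: [653.9, -120.6, 265.0]
tcp_rot: [0.678, 0.735, -0.0, 0.0]
ft_force: [0.3, 0.7, -1.9]
gripper_width: 0.249
gripper_force: 59.2
```

Request:
{"fn": "apply_moves", "kwargs": {
  "claw": [-1,-1,-1,-1,-1],
  "linear": [
    [4,0,0],
    [0,0,-30],
    [0,0,-20],
    [0,0,0],
    [0,0,0]
  ],
  "turn": [0,0,0,0,0]
}}

```text
time: 6.7
position: [657.6, -116.8, 215.0]
tcp_rot: [0.679, 0.734, -0.0, -0.001]
ft_force: [1.5, -0.3, -1.0]
gripper_width: 0.25
gripper_force: 59.2
```

Run:
```python
from h import *
s=readout.read_state(); print(s['position'],s['tcp_rot'],s['joint_pos'],s['ft_force'])
c=save('top','top1')
cv2.imwrite('pics/crop1.png',cv2.resize(c['color'][120:270,260:420,::-1],None,fx=4,fy=4,interpolation=cv2.INTER_CUBIC))
```

```text
[ 657.63416124 -116.8099714   214.97524152] [ 6.78612715e-01  7.34495780e-01 -3.68517396e-04 -7.72465625e-04] [ 0.69006201  0.65559838 -0.85684669  1.48956952  0.50972026  1.23217967
 -0.15630037] [ 1.45565845 -0.32570362 -0.98354788]
```

View pics/crop1.png

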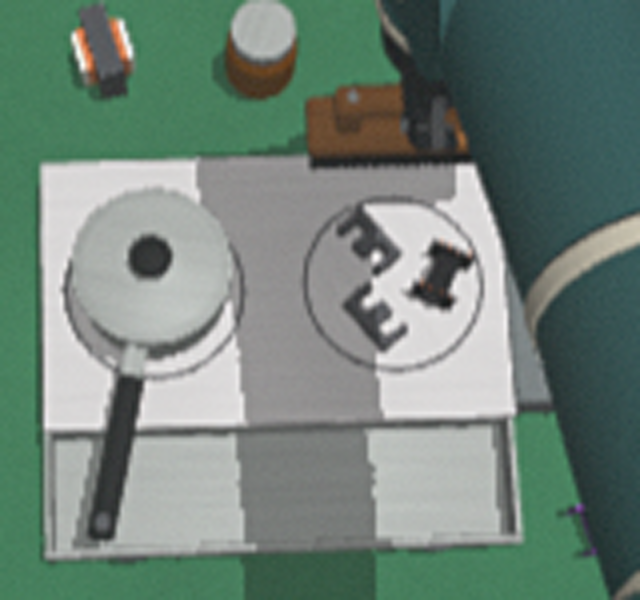

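The brush is held above the rear of the plate at crop (390,125), behind all the pieces, which have not moved. Lowering it now.

Request:
{"fn": "apply_moves", "kwargs": {
  "claw": [-1,-1,-1,-1,-1],
  "linear": [
    [0,-6,-25],
    [0,0,-25],
    [0,0,-15],
    [0,0,-10],
    [0,0,0]
  ],
  "turn": [0,0,0,0,0]
}}

```text
time: 7.17
position: [657.6, -122.8, 139.3]
tcp_rot: [0.679, 0.735, -0.0, -0.001]
ft_force: [0.1, 0.1, -1.1]
gripper_width: 0.253
gripper_force: 59.3
```

Request:
{"fn": "apply_moves", "kwargs": {
  "claw": [-1,-1,-1],
  "linear": [
    [0,0,-2],
    [0,0,0],
    [0,0,0]
  ],
  "turn": [0,0,0]
}}

```text
time: 7.42
position: [658.6, -123.0, 139.5]
tcp_rot: [0.679, 0.734, 0.0, 0.001]
ft_force: [-0.1, -0.2, -2.6]
gripper_width: 0.248
gripper_force: 59.3
```

Request:
{"fn": "apply_moves", "kwargs": {
  "claw": [-1,-1,-1],
  "linear": [
    [0,0,-2],
    [0,0,0],
    [0,0,0]
  ],
  "turn": [0,0,0]
}}

```text
time: 7.67
position: [658.0, -123.1, 136.5]
tcp_rot: [0.679, 0.734, -0.0, 0.0]
ft_force: [-0.5, -0.1, -2.9]
gripper_width: 0.242
gripper_force: 59.3
```

Request:
{"fn": "apply_moves", "kwargs": {
  "claw": [-1,-1,-1,-1,-1],
  "linear": [
    [-6,-0.5,0],
    [-10,-0.8,0],
    [-10,-0.8,0],
    [-10,-0.8,0],
    [-10,-0.8,0]
  ],
  "turn": [0,0,0,0,0]
}}

```text
time: 8.08
position: [611.2, -126.8, 136.4]
tcp_rot: [0.679, 0.734, 0.0, 0.0]
ft_force: [1.0, 0.5, -1.8]
gripper_width: 0.246
gripper_force: 59.4
```

Request:
{"fn": "apply_moves", "kwargs": {
  "claw": [-1,-1,-1,-1,-1],
  "linear": [
    [-10,-0.8,0],
    [-10,-0.8,0],
    [-10,-0.8,0],
    [-10,-0.8,0],
    [-10,-0.8,0]
  ],
  "turn": [0,0,0,0,0]
}}

```text
time: 8.5
position: [561.1, -130.8, 136.3]
tcp_rot: [0.679, 0.734, 0.0, 0.0]
ft_force: [0.4, 1.0, -2.2]
gripper_width: 0.245
gripper_force: 59.4
```

Run:
```python
from h import *
print(readout.read_state()['position'])
c=save('scene','sc2'); d=save('top','top2')
cv2.imwrite('pics/crop2.png',np.hstack([cv2.resize(c['color'][160:320,210:410,::-1],None,fx=2,fy=2,interpolation=cv2.INTER_CUBIC),cv2.resize(d['color'][140:300,260:440,::-1],None,fx=2,fy=2,interpolation=cv2.INTER_CUBIC)]))
```

```text
[ 561.13239128 -130.80974247  136.34302104]
```

View pics/crop2.png

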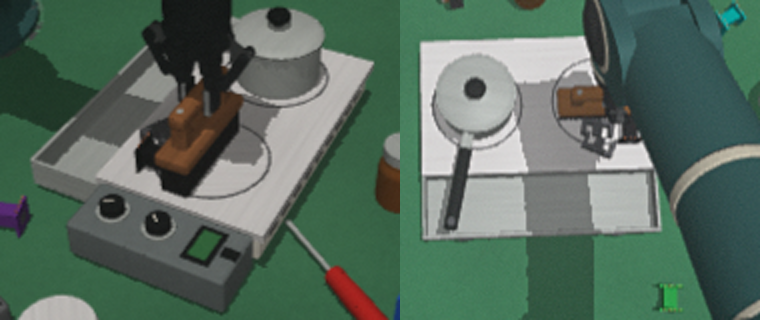

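The sweep is working: the pieces are gathered in front of the brush, and the bobbin is within its right end at (145,160) in the left panel. Continuing past the edge.

Request:
{"fn": "apply_moves", "kwargs": {
  "claw": [-1,-1,-1,-1,-1],
  "linear": [
    [-9,-1,0],
    [-9,-1,0],
    [-9,-1,0],
    [-9,-1,0],
    [-9,-1,0]
  ],
  "turn": [0,0,0,0,0]
}}

```text
time: 9.02
position: [516.1, -135.9, 136.3]
tcp_rot: [0.679, 0.734, -0.0, 0.0]
ft_force: [1.7, -1.1, -2.4]
gripper_width: 0.245
gripper_force: 59.5
```

Request:
{"fn": "apply_moves", "kwargs": {
  "claw": [-1,-1,-1,-1,-1],
  "linear": [
    [-9,-0.7,0],
    [-9,-0.7,0],
    [-9,-0.7,0],
    [-9,-0.7,0],
    [-9,-0.7,0]
  ],
  "turn": [0,0,0,0,0]
}}

```text
time: 9.43
position: [470.9, -139.4, 136.2]
tcp_rot: [0.679, 0.734, -0.0, -0.0]
ft_force: [-0.7, -0.7, -1.8]
gripper_width: 0.245
gripper_force: 59.4
```

Run:
```python
from h import *
print(readout.read_state()['position'])
c=save('scene','sc3'); d=save('top','top3')
cv2.imwrite('pics/crop3.png',np.hstack([cv2.resize(c['color'][160:320,210:410,::-1],None,fx=2,fy=2,interpolation=cv2.INTER_CUBIC),cv2.resize(d['color'][140:300,260:440,::-1],None,fx=2,fy=2,interpolation=cv2.INTER_CUBIC)]))
```

```text
[ 470.94389476 -139.37414118  136.20219594]
```

View pics/crop3.png

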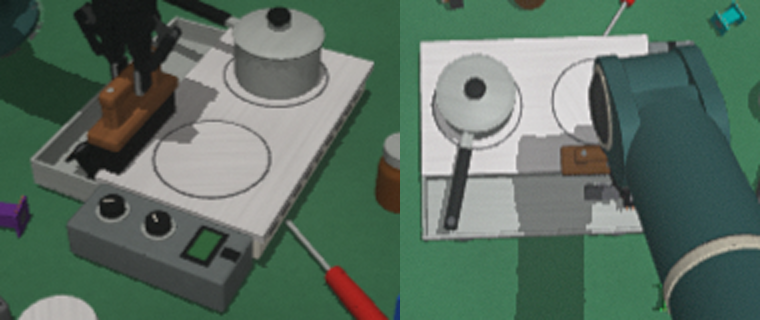

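The ring is clear (210,158 in the left panel) and the brush front is about 10 mm past the edge. I'll push a little further, then lift and check the tray.

Request:
{"fn": "apply_moves", "kwargs": {
  "claw": [-1,-1,-1,-1,-1],
  "linear": [
    [-6,-0.5,0],
    [-3,-0.2,0],
    [0,0,0],
    [0,0,15],
    [0,0,35]
  ],
  "turn": [0,0,0,0,0]
}}

```text
time: 9.95
position: [461.4, -139.5, 184.1]
tcp_rot: [0.679, 0.735, -0.0, -0.003]
ft_force: [0.7, -1.5, -1.2]
gripper_width: 0.247
gripper_force: 59.4
```

Request:
{"fn": "apply_moves", "kwargs": {
  "claw": [-1,-1,-1,-1,-1],
  "linear": [
    [0,0,40],
    [0,0,40],
    [5,35,10],
    [5,40,0],
    [5,40,0]
  ],
  "turn": [0,0,0,-0.05,-0.09]
}}

```text
time: 10.37
position: [478.4, -24.3, 277.3]
tcp_rot: [0.73, 0.684, 0.0, 0.001]
ft_force: [1.6, 0.4, -2.0]
gripper_width: 0.244
gripper_force: 59.5
```

Request:
{"fn": "apply_moves", "kwargs": {
  "claw": [-1,-1,-1,-1,-1],
  "linear": [
    [4,38,0],
    [4,38,0],
    [4,38,0],
    [4,38,0],
    [4,38,0]
  ],
  "turn": [-0.09,-0.09,-0.09,-0.09,-0.09]
}}

```text
time: 10.78
position: [497.9, 165.7, 276.3]
tcp_rot: [0.863, 0.505, 0.0, 0.0]
ft_force: [0.3, -0.3, -1.9]
gripper_width: 0.244
gripper_force: 59.5
```

Run:
```python
from h import *
s=readout.read_state();print(s['time'],s['position'],s['tcp_rot'],s['joint_pos'])
c=save('scene','sc4'); d=save('top','top4')
cv2.imwrite('pics/crop4.png',np.hstack([cv2.resize(c['color'][150:310,210:410,::-1],None,fx=2,fy=2,interpolation=cv2.INTER_CUBIC),cv2.resize(d['color'][140:300,260:440,::-1],None,fx=2,fy=2,interpolation=cv2.INTER_CUBIC)]))
P=cloud(d); im=d['color']
reg=(P[...,0]>340)&(P[...,0]<700)&(P[...,1]>-230)&(P[...,1]<0)&(im.max(2)<100)&(P[...,2]>5)&(P[...,2]<110)
k,l,st,_=cv2.connectedComponentsWithStats((reg*255).astype(np.uint8))
for i in range(1,k):
    if st[i,4]>15: q=P[l==i]; print(st[i],np.median(q,0).round(),np.nanpercentile(q[:,2],95).round())
```

```text
10.7833 [497.8793954  165.71193641 276.26388554] [8.63285020e-01 5.04716723e-01 1.55885781e-05 5.74871158e-05] [ 0.45116047  0.33665296 -1.01197408  1.7838128   0.30646422  1.19099505
 -1.16398332]
[388 167   4  11  29] [ 638. -223.   59.] 63.0
[352 225  31  13 232] [ 441. -168.   39.] 57.0
[384 225   5  28  54] [ 426. -221.   28.] 41.0
[332 226  21   2  28] [459. -77.  30.] 38.0
[355 240  12   7  41] [ 403. -137.   32.] 37.0
```

View pics/crop4.png

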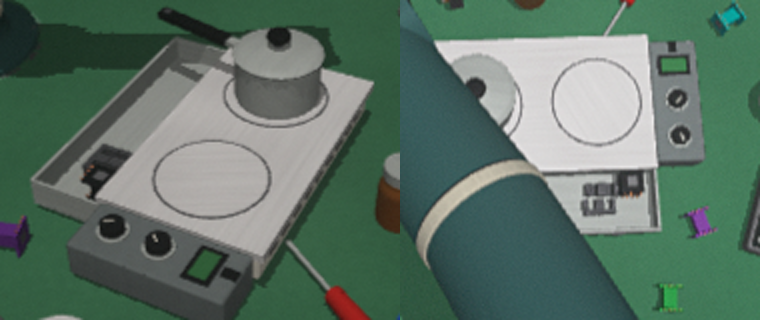

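All three pieces are in the tray: the cores at (598,190) and (598,207) and the bobbin at (630,183) in the right panel. The pot is unmoved. Now returning the brush to its place.

Request:
{"fn": "apply_moves", "kwargs": {
  "claw": [-1,-1,-1,-1,-1],
  "linear": [
    [6,34,0],
    [6,34,0],
    [6,34,0],
    [6,34,0],
    [6,34,0]
  ],
  "turn": [-0.11,-0.11,-0.11,-0.11,-0.11]
}}

```text
time: 11.3
position: [528.0, 335.3, 275.9]
tcp_rot: [0.968, 0.251, -0.0, 0.0]
ft_force: [0.3, -2.0, -1.3]
gripper_width: 0.247
gripper_force: 59.5
```

Request:
{"fn": "apply_moves", "kwargs": {
  "claw": [-1,-1,-1,-1,-1],
  "linear": [
    [6,30,0],
    [0,4,0],
    [0,0,-35],
    [0,0,-35],
    [0,0,-35]
  ],
  "turn": [-0.1,-0.04,0,0,0]
}}

```text
time: 11.72
position: [533.8, 368.1, 169.9]
tcp_rot: [0.983, 0.186, 0.0, -0.0]
ft_force: [1.2, -0.3, -3.4]
gripper_width: 0.246
gripper_force: 59.7
```

Request:
{"fn": "apply_moves", "kwargs": {
  "claw": [-1,-1,-1,-1,-1],
  "linear": [
    [0,0,-35],
    [0,0,-25],
    [0,0,-15],
    [0,0,0],
    [0,0,0]
  ],
  "turn": [0,0,0,0,0]
}}

```text
time: 12.13
position: [534.0, 368.0, 96.7]
tcp_rot: [0.983, 0.186, -0.0, -0.0]
ft_force: [-0.5, -0.1, -0.6]
gripper_width: 0.246
gripper_force: 59.5
```

Request:
{"fn": "apply_moves", "kwargs": {
  "claw": [-1,-1,-1,-1,-1],
  "linear": [
    [0,0,-12],
    [0,0,-7],
    [0,0,-1],
    [0,0,0],
    [0,0,0]
  ],
  "turn": [0,0,0,0,0]
}}

```text
time: 12.55
position: [534.0, 367.7, 76.6]
tcp_rot: [0.983, 0.186, 0.0, -0.0]
ft_force: [0.0, 0.4, -1.0]
gripper_width: 0.252
gripper_force: 59.6
```

Request:
{"fn": "apply_moves", "kwargs": {
  "claw": [-1,-1],
  "linear": [
    [0,0,-0.7],
    [0,0,0]
  ],
  "turn": [0,0]
}}

```text
time: 12.72
position: [534.0, 367.7, 75.9]
tcp_rot: [0.983, 0.186, 0.0, -0.0]
ft_force: [0.0, -0.5, -1.5]
gripper_width: 0.242
gripper_force: 59.8
```

Request:
{"fn": "apply_moves", "kwargs": {
  "claw": [0,1,1,1,1],
  "linear": [
    [0,0,0],
    [0,0,0],
    [0,0,0],
    [0,0,0],
    [0,0,0]
  ],
  "turn": [0,0,0,0,0]
}}

```text
time: 13.13
position: [533.9, 367.6, 75.6]
tcp_rot: [0.983, 0.185, 0.0, -0.0]
ft_force: [-0.6, -0.7, 0.4]
gripper_width: 0.935
gripper_force: 0.0
```

Request:
{"fn": "apply_moves", "kwargs": {
  "claw": [1,1,1,1,1],
  "linear": [
    [0,0,10],
    [0,0,35],
    [0,0,35],
    [0,0,35],
    [0,0,35]
  ],
  "turn": [0,0,0,0,0]
}}

```text
time: 13.55
position: [533.5, 367.6, 228.1]
tcp_rot: [0.983, 0.186, 0.0, -0.0]
ft_force: [-0.5, 0.7, -0.9]
gripper_width: 0.998
gripper_force: 0.0
```

Request:
{"fn": "apply_moves", "kwargs": {
  "claw": [1,1,1,1,1],
  "linear": [
    [-13,-34,0],
    [-13,-34,0],
    [-13,-34,0],
    [-13,-34,0],
    [-13,-34,0]
  ],
  "turn": [-0.06,-0.06,-0.06,-0.06,-0.06]
}}

```text
time: 13.97
position: [467.9, 196.3, 226.1]
tcp_rot: [0.999, 0.035, 0.0, 0.0]
ft_force: [0.3, 0.9, 0.2]
gripper_width: 1.001
gripper_force: 0.0
```

Request:
{"fn": "apply_moves", "kwargs": {
  "claw": [1,1,1,1,1],
  "linear": [
    [-13,-34,0],
    [-13,-34,0],
    [-13,-34,0],
    [-5,-13,0],
    [0,0,0]
  ],
  "turn": [-0.06,-0.06,-0.06,-0.02,0]
}}

```text
time: 14.38
position: [424.1, 79.7, 226.2]
tcp_rot: [0.998, -0.066, 0.0, 0.001]
ft_force: [0.6, -0.5, 0.5]
gripper_width: 0.995
gripper_force: 0.0
```

Request:
{"fn": "apply_moves", "kwargs": {
  "claw": [1,1,1],
  "linear": [
    [0,0,0],
    [0,0,0],
    [0,0,0]
  ],
  "turn": [0,0,0]
}}

```text
time: 14.63
position: [425.2, 83.8, 225.8]
tcp_rot: [0.998, -0.062, 0.0, -0.0]
ft_force: [-0.1, 1.2, 0.3]
gripper_width: 1.0
gripper_force: 0.0
```

Run:
```python
from h import *
s=readout.read_state();print(s['time'],s['position'],s['tcp_rot'],s['joint_pos'])
c=wrist('w5'); P=cloud(c); im=c['color']; z=P[...,2]
reg=(P[...,0]>330)&(P[...,0]<480)&(P[...,1]>40)&(P[...,1]<140)&(z>112)&(z<132)
q=P[reg]; print(len(q),cv2.minAreaRect(q[:,:2].astype(np.float32)),np.median(q[:,2]))
reg=(P[...,0]>470)&(P[...,0]<640)&(P[...,1]>-30)&(P[...,1]<150)&(z>126)&(z<150)
q=P[reg]; print(len(q),cv2.minEnclosingCircle(q[:,:2].astype(np.float32)),np.median(q[:,2]))
c=save('top','top5');P=cloud(c);g=P[(P[...,2]>95)&(P[...,2]<112)&(np.hypot(P[...,0]-534,P[...,1]-368)<80)]; print('brush',cv2.minAreaRect(g[:,:2].astype(np.float32)),np.median(g[:,2]))
```

```text
14.6333 [425.16962785  83.80406483 225.77113631] [ 9.98060544e-01 -6.22497869e-02  7.50323782e-05 -3.30093840e-04] [ 0.42875765  0.11991135 -0.73468919  2.05087237  0.09457825  1.00320507
 -2.04864792]
3474 ((415.5999755859375, 86.9139404296875), (20.052549362182617, 131.76783752441406), 82.55207061767578) 122.70121674779338
13829 ((555.3130493164062, 68.61836242675781), 60.68872833251953) 138.7363898148993
brush ((535.99853515625, 365.5506591796875), (115.3233413696289, 22.736225128173828), 21.680749893188477) 104.45420046318009
```

View pics/w5.png

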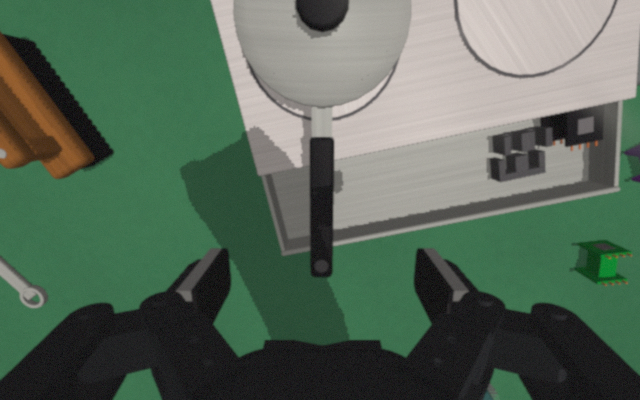

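The wrist view shows the handle between the fingers, (320,140) to (320,270), with its top at 122.7 mm. Fixing the lateral offset and descending.

Request:
{"fn": "apply_moves", "kwargs": {
  "claw": [1,1,1,1,1],
  "linear": [
    [0,2,-30],
    [0,0,-35],
    [0,0,-35],
    [0,0,-20],
    [0,0,-10]
  ],
  "turn": [-0.005,0,0,0,0]
}}

```text
time: 15.15
position: [423.5, 85.2, 93.0]
tcp_rot: [0.998, -0.065, -0.002, -0.0]
ft_force: [-0.2, 0.2, -0.6]
gripper_width: 0.999
gripper_force: 0.0
```

Request:
{"fn": "apply_moves", "kwargs": {
  "claw": [1,1,1,0,-0.3],
  "linear": [
    [0,0,0],
    [0,0,0],
    [0,0,0],
    [0,0,0],
    [0,0,0]
  ],
  "turn": [0,0,0,0,0]
}}

```text
time: 15.57
position: [425.5, 84.6, 96.6]
tcp_rot: [0.998, -0.066, 0.001, 0.0]
ft_force: [0.2, 0.1, -0.1]
gripper_width: 0.747
gripper_force: 0.0
```

Request:
{"fn": "apply_moves", "kwargs": {
  "claw": [-0.4,-0.5,-0.6,-0.8,-1],
  "linear": [
    [0,0,0],
    [0,0,0],
    [0,0,0],
    [0,0,0],
    [0,0,0]
  ],
  "turn": [0,0,0,0,0]
}}

```text
time: 15.98
position: [424.9, 84.6, 95.7]
tcp_rot: [0.998, -0.066, 0.0, 0.0]
ft_force: [-2.4, -0.2, 5.2]
gripper_width: 0.218
gripper_force: 59.0
```

Request:
{"fn": "apply_moves", "kwargs": {
  "claw": [-1,-1,-1],
  "linear": [
    [0,0,0],
    [0,0,0],
    [0,0,0]
  ],
  "turn": [0,0,0]
}}

```text
time: 16.23
position: [424.9, 84.6, 95.7]
tcp_rot: [0.998, -0.066, -0.0, 0.0]
ft_force: [-2.4, -1.3, 6.2]
gripper_width: 0.225
gripper_force: 59.0
```

The wrist shows 6 N pressing the handle down, so I'll relieve that before sliding.

Request:
{"fn": "apply_moves", "kwargs": {
  "claw": [-1,-1,-1],
  "linear": [
    [0,0,0.4],
    [0,0,0],
    [0,0,0]
  ],
  "turn": [0,0,0]
}}

```text
time: 16.48
position: [425.0, 84.6, 95.9]
tcp_rot: [0.998, -0.066, 0.0, -0.0]
ft_force: [1.7, 0.6, -2.0]
gripper_width: 0.227
gripper_force: 58.7
```

Run:
```python
from h import *
s=readout.read_state();print(s['position'],s['ft_force'],s['torque'])
c=save('scene','sc6');
for n in ('scene0','sc6'):
    d=dict(np.load(f'pics/{n}.npz'));P=cloud(d); m=(np.hypot(P[...,0]-557,P[...,1]-67)<58)&(P[...,2]>120)&(P[...,2]<150)&(np.hypot(P[...,0]-557,P[...,1]-67)>20)
    q=P[m]; A=np.c_[q[:,:2]-[557,67],np.ones(len(q))]; print(n,np.linalg.lstsq(A,q[:,2],rcond=None)[0],len(q))
```

```text
[424.98570512  84.61152196  95.9372445 ] [ 1.7318181   0.5967889  -1.96479986] [-0.0863377  -0.39040837  0.03749357]
scene0 [-6.82738897e-03  1.28661248e-02  1.35680625e+02] 659
sc6 [-4.05954941e-03  1.77319685e-02  1.35613051e+02] 652
```

Request:
{"fn": "apply_moves", "kwargs": {
  "claw": [-1,-1,-1,-1,-1],
  "linear": [
    [0.1,-1.5,-0.1],
    [0.2,-3,0],
    [0.3,-4,0],
    [0.3,-5,0],
    [0.4,-6,0]
  ],
  "turn": [0,0,0,0,0]
}}

```text
time: 16.95
position: [426.1, 65.7, 95.9]
tcp_rot: [0.998, -0.065, 0.0, -0.0]
ft_force: [0.0, 4.5, 1.0]
gripper_width: 0.225
gripper_force: 59.2
```

Request:
{"fn": "apply_moves", "kwargs": {
  "claw": [-1,-1,-1,-1,-1],
  "linear": [
    [0.4,-6,0],
    [0.4,-6,0],
    [0.4,-6,0],
    [0.4,-6,0],
    [0.4,-6,0]
  ],
  "turn": [0,0,0,0,0]
}}

```text
time: 17.37
position: [428.2, 35.2, 95.9]
tcp_rot: [0.998, -0.065, 0.0, -0.0]
ft_force: [-0.8, 3.9, 0.5]
gripper_width: 0.222
gripper_force: 59.3
```

```bash
cat > lid.py <<'E'
from h import *
import sys
s=readout.read_state();print(s['time'],s['position'],s['ft_force'],s['torque'])
d=save('scene',sys.argv[1]);P=cloud(d); x0,y0=map(float,sys.argv[2:4])
for _ in range(3):
    r=np.hypot(P[...,0]-x0,P[...,1]-y0); q=P[(r<75)&(P[...,2]>128)&(P[...,2]<150)]; (x0,y0),R=cv2.minEnclosingCircle(q[:,:2].astype(np.float32))
q=P[(r<58)&(r>22)&(P[...,2]>120)&(P[...,2]<150)]; A=np.c_[q[:,:2]-[x0,y0],np.ones(len(q))]
print('lid',x0,y0,R,'plane',np.linalg.lstsq(A,q[:,2],rcond=None)[0])
E
python3 lid.py sc7 561 15
```

```text
17.3667 [428.18976069  35.19640242  95.91417038] [-0.75684224  3.94989082  0.48454938] [1.0400874  0.0422412  0.58906104]
lid 563.2951049804688 15.99752426147461 60.92622375488281 plane [-3.71224430e-02  4.94630943e-02  1.35183271e+02]
```

```bash
cat > lid2.py <<'E'
from h import *
import sys
# lid-disc plane robustly: bright pixels, iterative plane fit with residual gate
def fit(d,x0,y0):
    P=cloud(d); 
    r=np.hypot(P[...,0]-x0,P[...,1]-y0); q=P[(r<54)&(r>20)&(P[...,2]>125)&(P[...,2]<150)]
    for _ in range(8):
        A=np.c_[q[:,:2]-[x0,y0],np.ones(len(q))]; k=np.linalg.lstsq(A,q[:,2],rcond=None)[0]; e=q[:,2]-A@k; q=q[np.abs(e)<max(1.5,2*np.median(np.abs(e)))]
    return k.round(4),len(q)
for n,x,y in(('scene0',557.8,66.7),('sc6',557.8,66.7),('sc7',561,16)): print(n,fit(dict(np.load(f'pics/{n}.npz')),x,y))
d=save('top','top7'); print('top7',fit(d,561,16)); print('top0',fit(dict(np.load('pics/top0.npz')),558.7,66.2))
E
python3 lid2.py
```

```text
scene0 (array([ 1.400000e-03, -3.400000e-03,  1.362188e+02]), 346)
sc6 (array([7.600000e-03, 7.000000e-04, 1.361817e+02]), 314)
sc7 (array([-9.300000e-03,  9.200000e-03,  1.364455e+02]), 364)
top7 (array([-8.800000e-03,  5.600000e-03,  1.399086e+02]), 214)
top0 (array([ 8.000000e-03, -7.600000e-03,  1.399116e+02]), 400)
```

Tilt is below measurement noise (about 0.5°), the pot's full weight is on the plate (fz≈0), and it is following the hand 1:1. Continuing.

Request:
{"fn": "apply_moves", "kwargs": {
  "claw": [-1,-1,-1,-1,-1],
  "linear": [
    [0.2,-3,0],
    [0.4,-5,0],
    [0.4,-6,0],
    [0.4,-6,0],
    [0.4,-6,0]
  ],
  "turn": [0,0,0,0,0]
}}

```text
time: 17.88
position: [430.0, 9.5, 95.9]
tcp_rot: [0.998, -0.065, 0.0, -0.0]
ft_force: [-0.1, 5.6, 1.9]
gripper_width: 0.223
gripper_force: 59.4
```

Request:
{"fn": "apply_moves", "kwargs": {
  "claw": [-1,-1,-1,-1,-1],
  "linear": [
    [0.4,-6,0],
    [0.4,-6,0],
    [0.4,-6,0],
    [0.4,-6,0],
    [0.4,-6,0]
  ],
  "turn": [0,0,0,0,0]
}}

```text
time: 18.3
position: [432.0, -20.5, 95.9]
tcp_rot: [0.998, -0.065, -0.0, -0.0]
ft_force: [-0.8, 5.7, 1.5]
gripper_width: 0.221
gripper_force: 59.4
```

Request:
{"fn": "apply_moves", "kwargs": {
  "claw": [-1,-1,-1,-1,-1],
  "linear": [
    [0.4,-6,0],
    [0.4,-6,0],
    [0.4,-6,0],
    [0.4,-6,0],
    [0.4,-6,0]
  ],
  "turn": [0,0,0,0,0]
}}

```text
time: 18.72
position: [434.0, -50.4, 95.9]
tcp_rot: [0.998, -0.065, -0.0, -0.0]
ft_force: [0.1, 5.7, 2.1]
gripper_width: 0.221
gripper_force: 59.5
```

Request:
{"fn": "apply_moves", "kwargs": {
  "claw": [-1,-1,-1,-1,-1],
  "linear": [
    [0.4,-6,0],
    [0.4,-6,0],
    [0.4,-6,0],
    [0.4,-6,0],
    [0.4,-6,0]
  ],
  "turn": [0,0,0,0,0]
}}

```text
time: 19.13
position: [436.0, -80.4, 95.9]
tcp_rot: [0.998, -0.065, -0.0, -0.0]
ft_force: [-0.5, 6.0, 2.6]
gripper_width: 0.219
gripper_force: 59.5
```

Request:
{"fn": "apply_moves", "kwargs": {
  "claw": [-1,-1,-1,-1,-1],
  "linear": [
    [0.4,-6,0],
    [0.3,-5,0],
    [0.2,-4,0],
    [0.1,-3,0],
    [0,-2,0]
  ],
  "turn": [0,0,0,0,0]
}}

```text
time: 19.55
position: [437.0, -100.5, 95.9]
tcp_rot: [0.998, -0.065, -0.0, -0.0]
ft_force: [0.2, 6.5, 2.2]
gripper_width: 0.225
gripper_force: 59.5
```

Request:
{"fn": "apply_moves", "kwargs": {
  "claw": [-1,-1,-1],
  "linear": [
    [0,-2,0],
    [0,-1,0],
    [0,0,0]
  ],
  "turn": [0,0,0]
}}

```text
time: 19.8
position: [437.1, -103.4, 95.9]
tcp_rot: [0.998, -0.065, 0.0, -0.0]
ft_force: [-0.2, 4.7, 2.8]
gripper_width: 0.222
gripper_force: 59.4
```

```bash
sed -i '/^for n,x,y/,$d' lid2.py
cat >> lid2.py <<'E'
a=float(sys.argv[1]),float(sys.argv[2])
s=readout.read_state(); print(s['position'],s['ft_force'])
for n in('scene','top'):
    d=save(n,n+sys.argv[3]); P=cloud(d); x0,y0=a
    q=P[(np.hypot(P[...,0]-x0,P[...,1]-y0)<72)&(P[...,2]>122)&(P[...,2]<150)]; print(n,cv2.minEnclosingCircle(q[:,:2].astype(np.float32)),fit(d,*a))
E
python3 lid2.py 572 -124 8
```

```text
[ 437.07773    -103.4061425    95.89410557] [-0.15396212  4.66863652  2.79392149]
scene ((570.1154174804688, -120.3470230102539), 63.514556884765625) (array([-5.00000e-04,  1.39000e-02,  1.36144e+02]), 482)
top ((573.920166015625, -119.70841979980469), 59.295745849609375) (array([-4.870000e-02, -4.800000e-03,  1.409712e+02]), 208)
```

Request:
{"fn": "apply_moves", "kwargs": {
  "claw": [-1,-1,-1,-1,-1],
  "linear": [
    [0,-1.5,0],
    [0,-2,0],
    [0,-1,0],
    [0,0,0],
    [0,0,0]
  ],
  "turn": [0,0,0,0,0]
}}

```text
time: 20.32
position: [437.1, -108.1, 95.9]
tcp_rot: [0.998, -0.066, 0.0, -0.0]
ft_force: [-0.5, 5.6, 2.0]
gripper_width: 0.222
gripper_force: 59.5
```

Request:
{"fn": "apply_moves", "kwargs": {
  "claw": [-0.4,0,1,1,1],
  "linear": [
    [0,0,0],
    [0,0,0],
    [0,0,0],
    [0,0,0],
    [0,0,0]
  ],
  "turn": [0,0,0,0,0]
}}

```text
time: 20.73
position: [436.9, -108.5, 95.8]
tcp_rot: [0.998, -0.066, -0.0, 0.0]
ft_force: [-0.5, 0.7, 0.1]
gripper_width: 0.852
gripper_force: 0.0
```

Request:
{"fn": "apply_moves", "kwargs": {
  "claw": [1,1,1,1,1],
  "linear": [
    [0,0,5],
    [0,0,25],
    [0,0,35],
    [0,0,35],
    [0,0,35]
  ],
  "turn": [0,0,0,0,0]
}}

```text
time: 21.15
position: [436.6, -107.9, 232.7]
tcp_rot: [0.998, -0.066, -0.0, -0.0]
ft_force: [0.6, 0.2, -0.4]
gripper_width: 1.006
gripper_force: 0.0
```

Request:
{"fn": "apply_moves", "kwargs": {
  "claw": [1,1,1,1,1],
  "linear": [
    [0,-35,10],
    [-5,-35,0],
    [-5,-35,0],
    [-5,-35,0],
    [-5,-35,0]
  ],
  "turn": [0,0,0,0,0]
}}

```text
time: 21.57
position: [416.3, -285.1, 241.5]
tcp_rot: [0.998, -0.066, 0.0, 0.0]
ft_force: [0.9, -0.6, -0.0]
gripper_width: 1.001
gripper_force: 0.0
```

Request:
{"fn": "apply_moves", "kwargs": {
  "claw": [1,1,1,1,1],
  "linear": [
    [-10,-35,0],
    [-15,-35,0],
    [-15,-30,0],
    [0,0,0],
    [0,0,0]
  ],
  "turn": [0,0,0,0,0]
}}

```text
time: 21.98
position: [375.9, -384.7, 240.9]
tcp_rot: [0.998, -0.067, -0.0, -0.0]
ft_force: [0.3, 0.4, 1.0]
gripper_width: 1.0
gripper_force: 0.0
```

```bash
python3 lid2.py 572 -126 9
python3 - <<'E'
import cv2,numpy as np
a=cv2.imread('pics/scene9.png');b=cv2.imread('pics/top9.png')
cv2.imwrite('pics/fin.png',np.vstack([cv2.resize(a[100:350,140:540],None,fx=2,fy=2)[:320*2][:300],cv2.resize(b[100:300,120:520],None,fx=2,fy=2)[:300]]))
E
```

```text
[ 375.86437165 -384.74954225  240.89191142] [0.34352195 0.36610698 0.95571206]
scene ((571.5469360351562, -127.5166015625), 61.63762664794922) (array([-5.100000e-03,  1.700000e-03,  1.362826e+02]), 511)
top ((565.2862548828125, -124.617431640625), 64.87389373779297) (array([-8.60000e-03, -1.20000e-03,  1.39362e+02]), 409)
```

View pics/fin.png

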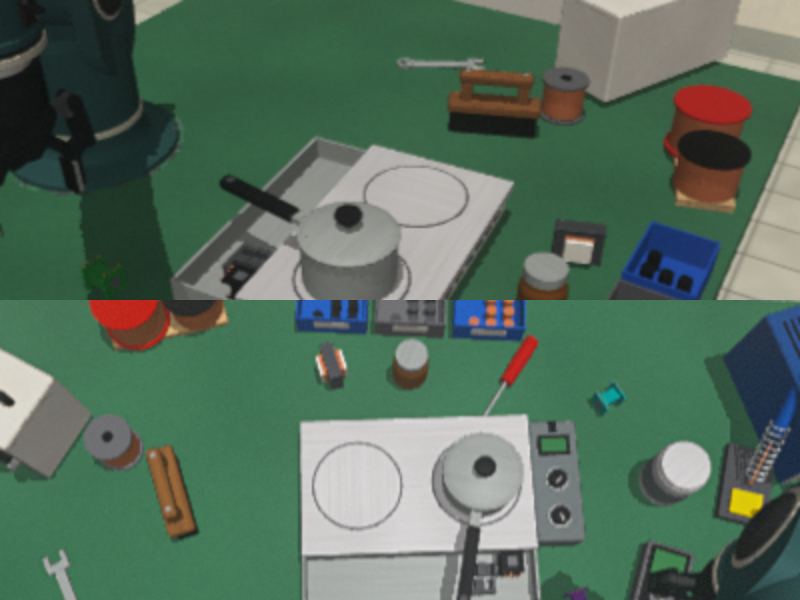

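The pot stands centred in the right ring, within about 3 mm (lower panel, 480,475). The pieces are in the tray at (500,570), the brush stands on its bristles at (172,490), and the bystanders are unmoved. Handing in.

```bash
python3 -c "
from plant import order; print(order.hand_in())"
```

```text
the job is handed in; nothing more can be done
None
```

The job is handed in (no verdict came back): all three pieces are in the catch tray, the pot was slid to within about 3 mm of the centre of the cleared ring, the brush is standing on its bristles on the bench, and nothing else was seen to move.

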